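# Catch the falling lid of the tube case and lower it shut

### The job

The blue tube case stands open with its white lid upright. Without grasping anything, tip the lid over towards its tab side with a fingertip, catch it on a finger as it falls, let it rest there for a moment about half open, and lower it on the finger until it is gently and fully shut: it must not drop or slam. Do not pinch the lid or press hard on it, do not shift or lift the case, and leave everything else where it stands.

Things in the scene. Friction and masses are not known exactly. Their poses are not given: they have to be found in the camera images.
- case: Blue open box 150 (x) by 200 (y) by 75 mm high, walls 5 mm, loose on the table (1.3 kg), five clear capped tubes lying inside below the rim. Origin: centre of its underside, on the table. Its x axis points from the tab side to the hinge side, which lies to the robot's left (its yaw is 1.2 to 1.95); z up.
- lid (a joint): White lid's angle: 0 shut, flat on the rim; 1.57 upright; stop 1.9. Starts at 1.50 to 1.66. About 0.2 kg. Hinge friction holds it within about 0.14 rad of upright; tipped below about 1.35 it falls shut by itself on a worn damper: about 0.15 rad/s at 1.2, 2 to 4 s from 1.2 to shut, ending at 0.5 to 0.9 rad/s, a slam. Gentle is under 0.3 rad/s when it meets the rim.
- lid_edge (a point): Middle of the tab's free edge, on the lid's under face, 180 mm from the hinge line. The lid is a 6 mm plate, 200 wide, 150 long, plus a 90 mm wide tab 30 mm long: shut, it overhangs the case's front wall, underside 75 mm above the table, where a finger can bear it from below. Axes: x from tab to hinge, y along the hinge, z out of the outer face (up when shut, level towards the case's +x when upright).
- lid_hinge (a point): Middle of the hinge line, along the top of the case's +x wall, 75 mm above the table, 75 mm from the case's centre, at the lid's under face. Axes as for lid_edge.
- flask: Conical clear flask with some dark content (modelled solid), base 90 mm wide, 145 mm high, loose, beside the case on its +y side (nearer the robot). Bystander; origin: centre of its underside.
- vinegar: Clear bottle with red cap, 62 mm wide, 200 mm high, loose, beside the case on its -y side (farther from the robot). Bystander; origin: centre of its underside.
- apple: Red apple, 78 mm wide, 71 mm high, loose, off the tab side of the case, on its -y side. Bystander; origin: centre of its underside.
- cup: Small clear plastic cup, mouth 64 mm wide, 60 mm high, loose, off the tab side of the case, on its +y side. Bystander; origin: centre of its underside.
- rack: Purple tube rack 75 by 170 mm holding four upright clear tubes, 117 mm high, loose, in the blue tray at the left side of the table. Bystander; origin: centre of its underside.
- cup_big: Larger clear plastic cup, mouth 84 mm wide, 75 mm high, loose, in the blue tray at the right side of the table. Bystander; origin: centre of its underside.

How it is judged:
By the outcome, as a careful person would: the job done as asked, in the order asked, and still so for the second after the job is handed in, with the robot touching nothing.
It also fails if it takes over 58 s, if anything falls off the work surface, if the arm or the gripper's body presses on something with over 40 N, if the wrist force passes 120 N, or if a joint passes its speed limit or range.

### The arm

A 6-joint arm with a two-finger parallel gripper is mounted at the origin on the work surface. World frame = base frame: x ahead of the robot, y to its left, z up, the work surface at z = 0. Lengths are in m, angles in rad, forces in N, time in s.
With the tool pointing down it reaches from about 0.4 to 0.825 m from the base axis. Payload 7 kg.
Tool frame: the origin (TCP) lies on the centre line of the jaws, within the pads' length; the fingertips stand tip_reach ahead of it and the grasp point (between the pads) is the TCP (tip_reach is the distance from the TCP to the fingertips, in m); z points along the fingers, y is the line along which they close (so a half turn about z gives the same grasp; the last joint's range is limited). The gripper opens to 88 mm and grips with 3 to 60 N. Pads are 19 mm wide; open, the fingers measure 130 mm over their backs; the gripper's body (78 mm by 193 mm) begins 47 mm behind the grasp point.
Start: joints at [-1.026, 0.359, 0.012, 0, -1.224, -0.288], TCP at [0.171, -0.653, 0.246] pointing down, gripper open.
Joint ranges: [-3.07, 3.07], [-1.43, 2.12], [-1.02, 1.25], [-3.03, 1.67], [-3.05, -0], [-3.03, 3.03]. Speed limits (rad/s): [2.39, 2.39, 3.01, 3.14, 3.14, 3.14].

### API

Orientations are given as [roll, pitch, yaw] about the fixed x, y, z axes, in that order (R = Rz(yaw) Ry(pitch) Rx(roll)).
In Python, from station import get_state, grab_frame, calibration, job_done, find_in, mark_of, tip_reach gives the robot as it stands.
- The arm moves only by the shell command python3 -m handwheel 'ROWS' [OPENING] [FORCE]. ROWS is JSON, a list of rows, each an object with "delta_pos": the shift along the world's x, y, z in units of 30 mm (1.0 is 30 mm), a list of three; "dr": the turn, a rotation vector about the world's x, y, z in degrees, a list of three. In form: [{"delta_pos": [tx, ty, tz], "dr": [rx, ry, rz]}, ...]. A call has 1 to 10 rows; each row shifts and turns the commanded pose from where the row before left it; what a row does not reach is not made up. A row lasts 1/10 s, in which the tool goes at most 50 mm and 8.59 degrees, less where a joint would pass 70% of its speed; a pose out of reach is approached as far as the arm can. A call is refused whole if a number of a shift passes 1 or a number of a turn 8.59, either way. A call with a gripper value outside its range is refused whole. OPENING is the closure, from -1 (fully open) to 1 (shut), set as the call begins (- or left out, the last holds). The fingers move at their own pace and stop on an object; FORCE is the grip in N (left out, the last holds). Time passes only in rows, so rows that do not move let the fingers close. It gives the time, the measured TCP pose, the force, the opening and the grip force at its end, in the units of the state.
- get_state(): the state, without advancing time (a new reading comes with each control period).
- grab_frame(name): name is "scene" or "top" or "wrist"; returns the picture (384x512x3 uint8, red, green, blue); there is no depth.
- calibration(name): a dict with "fx", "fy", "cx", "cy" (pixels), "extrinsics" (4x4, takes a point from world to camera coordinates). Camera axes: x right, y down, z forward; pixel columns grow to the right and rows downward; lengths in m; the calibration is good to about 2 mm. A picture is of the moment at which its call begins: read the wrist's pose just before it. calibration takes no time and is no camera call; for the wrist camera it gives the pose at the moment of the call.
- job_done(): hands the job in; it is judged then, once.
Trained networks look in the newest picture that a camera, given by its name, has taken for a name from the list of things; names that differ only in an ending like _2 or _b are one class to them, and where a whole thing is asked for, a point or a joint stands for the part that bears it (a point fixed in the world has none). Each returns a list of dicts, best first, with "conf" (0 to 1); they miss things now and then, are a little off and sometimes report something else, mostly with a low value. They report only what shows in the picture. A call takes as long as a camera call.
- find_in(camera, query): "location" ([column, row] in pixels, amid what is visible of it).
- mark_of(camera, query): "location" ([column, row] in pixels: a listed point, or the origin of a listed thing).
The state is a dict: "t": time; "q": joint angles; "qd": joint speeds; "joint_efforts": joint torques, N m; "eef_pos": TCP position; "ee_rot": TCP orientation; "force": force on the tool from outside, world axes, zero at the start; "moment": the same for the moment, N m; "width": finger opening in m; "gripper_force": force on a finger pad.
Only numpy, scipy, OpenCV 4.12 (cv2) and the standard library are available. Lean on these libraries where they do the work, as an engineer would, in place of code of your own. Each camera call takes 0.05 s, during which the arm holds its last target. There are 200 camera calls.

## Working session

There is one attempt and no reset: what is moved stays moved. The work goes in short steps, Python scripts to look and compute and a shell command to move; the robot and the scene stay as the last step left them, time stands still between calls to the robot, and variables do not carry over. Pictures are saved under pics/ and viewed, at most 12 in all, crops included, and the job is handed in when it is done.

```bash
mkdir -p pics; cat > h.py <<'E'
import numpy as np, cv2
from station import *
def proj(cam,P):
    c=calibration(cam);P=np.atleast_2d(P);E=np.array(c['extrinsics'])
    q=P@E[:3,:3].T+E[:3,3];return np.c_[c['fx']*q[:,0]/q[:,2]+c['cx'],c['fy']*q[:,1]/q[:,2]+c['cy']]
def onz(cam,uv,z):
    c=calibration(cam);E=np.array(c['extrinsics']);R,t=E[:3,:3],E[:3,3];o=-R.T@t
    d=R.T@np.array([(uv[0]-c['cx'])/c['fx'],(uv[1]-c['cy'])/c['fy'],1]);return o+d*(z-o[2])/d[2]
E
python3 - <<'E'
from h import *
s=get_state();print(s,tip_reach if not callable(tip_reach) else tip_reach())
ims=[]
for c in ('scene','top'):
    im=grab_frame(c);cv2.imwrite(f'pics/{c}0.png',im[:,:,::-1])
    k=calibration(c);E=np.array(k['extrinsics']);print(c,k['fx'],-E[:3,:3].T@E[:3,3])
    for n,z in (('case',0),('lid_hinge',.075),('lid_edge',.255),('flask',0),('vinegar',0),('apple',0),('cup',0)):
        for m in mark_of(c,n)[:2]: print(c,n,m['conf'],np.round(m['location'],1),np.round(onz(c,m['location'],z),3))
E
```

```text
{'t': 0.0, 'q': array([-1.02589758e+00,  3.59419738e-01,  1.10564809e-02, -3.25084194e-04,
       -1.22413066e+00, -2.88073226e-01]), 'qd': array([-1.30028255e-05,  1.35669097e-04,  1.29012407e-03,  1.48159187e-03,
        6.08765372e-04,  5.11784831e-04]), 'joint_efforts': array([ 3.51971694e-04, -5.82717919e+01,  2.93067473e+01,  6.99775279e+00,
        6.99288736e-03, -1.31287738e-04]), 'eef_pos': array([ 0.17128754, -0.65242389,  0.24460492]), 'ee_rot': array([ 3.13987819e+00, -1.89331555e-04, -2.88487768e+00]), 'force': array([ 0.49600036, -0.68910421,  0.82054467]), 'moment': array([ 0.07176121, -0.0342381 ,  0.05364506]), 'gripper_force': 0.0, 'width': 0.08734033660776494} 0.019
scene 465.178788562574 [1.83297658 0.1177566  1.02312503]
scene case 0.61 [251.4 203. ] [ 0.538 -0.011  0.   ]
scene lid_hinge 0.8 [268.1 184.2] [0.523 0.047 0.075]
scene lid_edge 0.77 [263.9 140.9] [0.535 0.032 0.255]
scene flask 0.64 [239.1 180.6] [ 0.404 -0.07   0.   ]
scene vinegar 0.83 [281.3 235.4] [0.701 0.102 0.   ]
scene apple 0.84 [223.1 244.5] [ 0.758 -0.082  0.   ]
scene apple 0.59 [264.  140.1] [0.097 0.004 0.   ]
scene cup 0.54 [193.5 183.4] [ 0.435 -0.239  0.   ]
top 384.21074575146696 [ 0.51305291 -0.02287783  1.37326186]
top case 0.85 [262.1 199.1] [ 0.546 -0.019  0.   ]
top case 0.64 [227.3 159.6] [0.686 0.108 0.   ]
top lid_hinge 0.73 [247.5 205.4] [0.522 0.029 0.075]
top lid_edge 0.62 [247.8 203.5] [0.526 0.021 0.255]
top flask 0.81 [269.7 246.1] [ 0.38  -0.049  0.   ]
top vinegar 0.88 [228.6 162.2] [0.677 0.103 0.   ]
top apple 0.59 [281.7 143.1] [ 0.748 -0.087  0.   ]
top apple 0.26 [269.9 247.1] [ 0.376 -0.05   0.   ]
top cup 0.83 [318.1 230.6] [ 0.437 -0.22   0.   ]
```

View pics/scene0.png

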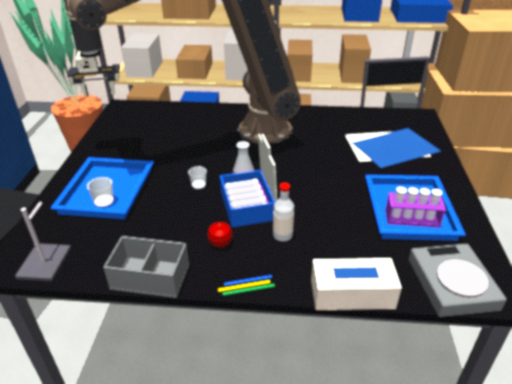

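View pics/top0.png

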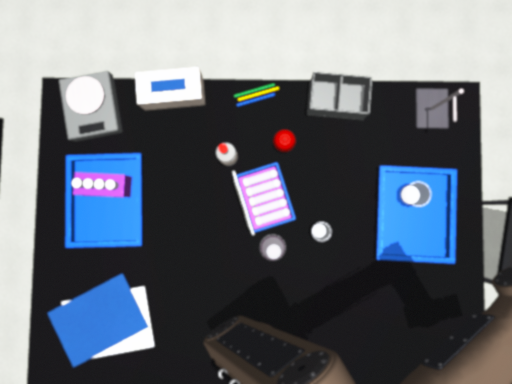

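Scene: the case is at about (250,195) with the lid upright at (267,165), the flask at (243,160) and the vinegar at (284,215). Top: the lid runs from (236,172) to (252,233), and the blue rim lies right of it. Next I'll refine the case pose and lid angle.

```bash
python3 - <<'E'
from h import *
from scipy.optimize import least_squares
im=cv2.imread('pics/top0.png');hsv=cv2.cvtColor(im,cv2.COLOR_BGR2HSV)
m=cv2.inRange(hsv,(100,120,60),(130,255,255));
n,l,st,ce=cv2.connectedComponentsWithStats(m)
ok=[i for i in range(1,n) if 225<ce[i][0]<305 and 150<ce[i][1]<240 and st[i][4]>15]
p=np.vstack([np.argwhere(l==i)[:,::-1] for i in ok]).astype(np.float32)
W=np.array([onz('top',q,.075)[:2] for q in p],np.float32)
r=cv2.minAreaRect(W*1000);print(r,np.round(cv2.boxPoints(r)))
# hull extents vs yaw
th=[]
def Rt(P,c,y,z=0):return
def hull():return cv2.convexHull(p.astype(np.int32))[:,0]
print(hull().tolist())
cv2.imwrite('pics/crop.png',cv2.resize(np.hstack([im[140:260,210:330]]),None,fx=5,fy=5,interpolation=cv2.INTER_CUBIC))
for y in (1.75,1.8,1.82,1.84,1.86,1.88,1.9,1.95):
    X=np.array([np.cos(y),np.sin(y)]);Y=np.array([-X[1],X[0]])
    a=W@X;b=W@Y;print(y,np.round([a.min(),np.percentile(a,1),a.max(),b.min(),np.percentile(b,1),np.percentile(b,99),b.max()],3))
E
```

```text
((554.1043090820312, -35.37865447998047), (214.16302490234375, 148.94100952148438), 18.527801513671875) [[ 429.    1.]
 [ 476. -140.]
 [ 679.  -72.]
 [ 632.   69.]]
[[296, 219], [295, 220], [293, 221], [275, 227], [259, 232], [255, 232], [237, 175], [237, 174], [239, 172], [245, 170], [267, 163], [274, 161], [277, 161], [279, 163], [287, 187], [296, 215]]
1.75 [-0.22  -0.218 -0.046 -0.653 -0.65  -0.427 -0.424]
1.8 [-0.243 -0.241 -0.077 -0.643 -0.641 -0.422 -0.419]
1.82 [-0.252 -0.249 -0.089 -0.639 -0.637 -0.42  -0.417]
1.84 [-0.261 -0.258 -0.102 -0.634 -0.633 -0.417 -0.415]
1.86 [-0.269 -0.267 -0.114 -0.629 -0.628 -0.414 -0.412]
1.88 [-0.278 -0.277 -0.126 -0.625 -0.624 -0.41  -0.409]
1.9 [-0.287 -0.287 -0.138 -0.62  -0.62  -0.406 -0.406]
1.95 [-0.317 -0.315 -0.158 -0.612 -0.61  -0.394 -0.392]
```

View pics/crop.png

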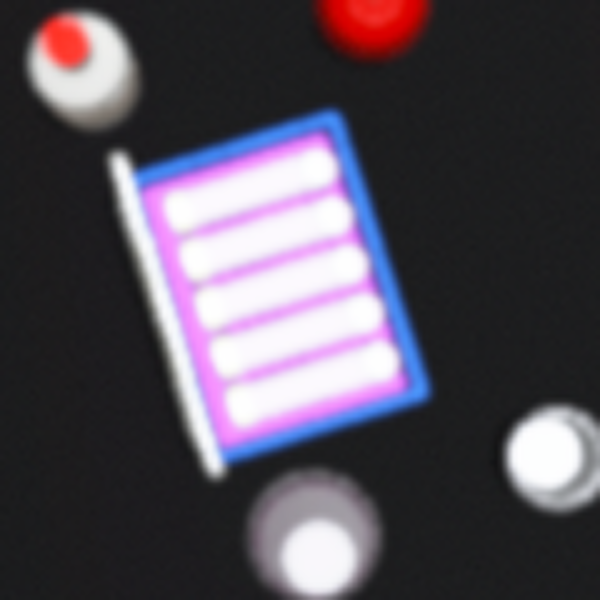

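```bash
cat >> h.py <<'E'
def model(x,y,th,a):
    X=np.array([np.cos(th),np.sin(th),0]);Y=np.array([-X[1],X[0],0]);Z=np.array([0,0,1.]);C=np.array([x,y,0])
    f=lambda u,v,w:C+u*X+v*Y+w*Z
    box=[f(u,v,w) for w in(0,.075) for u,v in((-.075,-.1),(-.075,.1),(.075,.1),(.075,-.1))]
    l=lambda r,v,t:f(.075-r*np.cos(a)+t*np.sin(a),v,.075+r*np.sin(a)+t*np.cos(a))
    lid=[l(r,v,t) for t in(0,.006) for r,v in((0,-.1),(.15,-.1),(.15,-.045),(.18,-.045),(.18,.045),(.15,.045),(.15,.1),(0,.1))]
    return np.array(box),np.array(lid)
E
cat > ov.py <<'E'
from h import *
import sys
p=list(map(float,sys.argv[1:5]));out=[]
for c,(u,v),n,k in (('scene',(205,120),85,7),('top',(220,145),85,7)):
    im=cv2.imread(f'pics/{c}0.png')[v:v+n+0,u:u+n-28];im=cv2.resize(im,None,fx=k,fy=k,interpolation=cv2.INTER_CUBIC) if 0 else cv2.resize(cv2.imread(f'pics/{c}0.png')[v:v+n,u:u+n],None,fx=k-2.4,fy=k-2.4,interpolation=cv2.INTER_CUBIC)
    s=k-2.4
    b,l=model(*p)
    for P,col in((b,(0,255,255)),(l,(0,255,0))):
        q=(proj(c,P)-[u,v]+.5)*s;h=len(q)//2
        for part in(q[:h],q[h:]): cv2.polylines(im,[part.astype(int)],True,col,1)
    out.append(im)
cv2.imwrite(sys.argv[5],np.hstack(out))
E
python3 - <<'E'
from h import *
th=1.885;X=np.array([np.cos(th),np.sin(th)]);Y=np.array([-X[1],X[0]])
print(X*-.2+Y*-.517)
# joint fit: top front corners + marks in both cameras
from scipy.optimize import least_squares
def res(p):
    b,l=model(*p);r=[]
    e=(proj('top',b[[4,5]])-[[277.6,162.2],[296,219]]) ;r+=list(e.ravel())
    for c,mk in(('scene',((251.4,203),(268.1,184.2),(263.9,140.9))),('top',((262.1,199.1),(247.5,205.4),(247.8,203.5)))):
        pts=[b[:4].mean(0),(l[0]+l[7])/2,(l[3]+l[4])/2]
        r+=list((.4*(proj(c,pts)-np.array(mk))).ravel())
    return r
s=least_squares(res,[.55,-.03,1.885,1.57],loss='soft_l1');print(s.x,np.round(s.fun,1))
import subprocess;subprocess.run(['python3','ov.py',*map(str,s.x),'pics/ov1.png'])
E
```

```text
[ 0.55350097 -0.03042494]
[ 0.54878076 -0.03065358  1.90342836  1.48942643] [-0.5  0.6 -0.1  0.  -2.3  0.7 -0.8  0.1 -0.7 -0.3  1.3 -0.3 -1.3 -0.3
 -0.7 -0.4]
```

View pics/ov1.png

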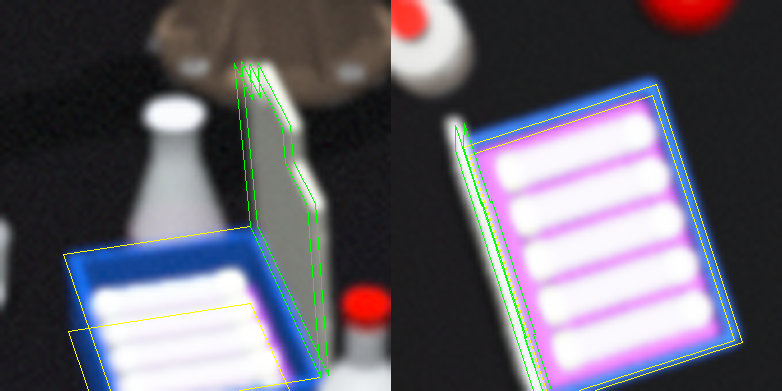

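The overlay matches the case to about 3 mm. The lid model sits some 2 px left of the real lid, so I'll raise the angle and check again.

```bash
python3 ov.py .551 -.029 1.885 1.57 pics/ov2.png
```

```text
(no output)
```

View pics/ov2.png

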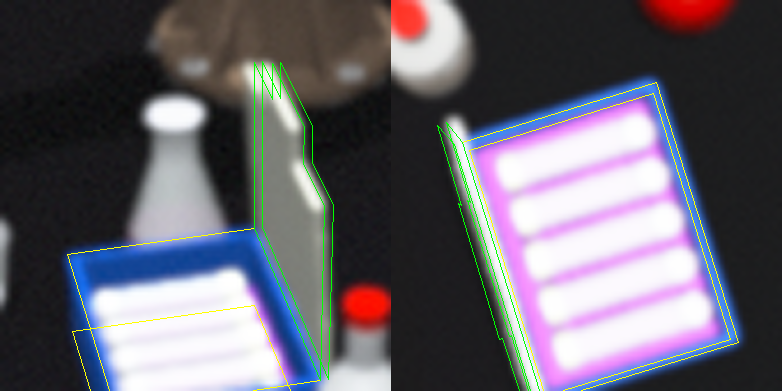

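```bash
python3 -m handwheel '[{"delta_pos":[0.6,0.8,0.3],"dr":[0,0,8]},{"delta_pos":[0.6,0.8,0.3],"dr":[0,0,8]},{"delta_pos":[0.6,0.8,0.3],"dr":[0,0,8]},{"delta_pos":[0.6,0.8,0.3],"dr":[0,0,8]},{"delta_pos":[0.6,0.8,0.3],"dr":[0,0,8]},{"delta_pos":[0.6,0.8,0.3],"dr":[0,0,8]},{"delta_pos":[0.6,0.8,0.3],"dr":[0,0,8]},{"delta_pos":[0.6,0.8,0.3],"dr":[0,0,8]},{"delta_pos":[0.6,0.8,0.3],"dr":[0,0,8]},{"delta_pos":[0.6,0.8,0.3],"dr":[0,0,8]}]' 1 10
python3 -m handwheel '[{"delta_pos":[0.55,0.9,0],"dr":[0,0,6.6]},{"delta_pos":[0.55,0.9,0],"dr":[0,0,6.7]},{"delta_pos":[0.55,0.9,0],"dr":[2.4,0.8,0]},{"delta_pos":[0.55,0.9,0],"dr":[2.4,0.8,0]},{"delta_pos":[0.55,0.9,0],"dr":[2.4,0.8,0]},{"delta_pos":[0.55,0.9,0],"dr":[2.4,0.8,0]},{"delta_pos":[0.55,0.9,0],"dr":[2.4,0.8,0]},{"delta_pos":[0.55,0.9,0],"dr":[2.4,0.8,0]},{"delta_pos":[0.55,0.9,0],"dr":[2.4,0.8,0]},{"delta_pos":[0.55,0.9,0],"dr":[2.4,0.8,0]}]'
cat >> h.py <<'E'
from scipy.spatial.transform import Rotation as Ro
CX=np.array([.551,-.029,0]);TH=1.885;X=np.array([np.cos(TH),np.sin(TH),0]);Y=np.array([-X[1],X[0],0]);Z=np.array([0,0,1.])
def Rtilt(d): d=np.radians(d);z=X*np.sin(d)-Z*np.cos(d);return np.c_[np.cross(Y,z),Y,z]
def incase(p): d=p-CX;return np.round([d@X,d@Y,d[2]],4)
def show(s=None):
    s=s or get_state();R=Ro.from_euler('xyz',s['ee_rot']).as_matrix()
    print('t',round(s['t'],2),'tcp',np.round(s['eef_pos'],4),'case tcp',incase(s['eef_pos']),'tip',incase(s['eef_pos']+.019*R[:,2]),'tilt',np.round(np.degrees(np.arctan2(R[:,2]@X,-R[:,2]@Z)),1),'F',np.round(s['force'],1),'q',np.round(s['q'],2));return s
E
python3 - <<'E'
from h import *
s=show();print(s['width'])
R=Ro.from_euler('xyz',s['ee_rot']).as_matrix()
print('dr to tilt20',np.degrees(Ro.from_matrix(Rtilt(20)@R.T).as_rotvec()))
print('dpos',(CX+.1085*X+.325*Z-s['eef_pos'])/.03)
cv2.imwrite('pics/s2.png',grab_frame('scene')[60:300,130:400,::-1])
E
```

```text
t: 1.8
eef_pos: [0.352, -0.4118, 0.3362]
ee_rot: [-3.141, -0.0, -1.483]
force: [1.4, -0.2, 0.5]
width: 0.013
gripper_force: 0.0
t: 2.8
eef_pos: [0.517, -0.1417, 0.3358]
ee_rot: [3.139, 0.355, -1.257]
force: [-0.4, -0.3, 0.4]
width: 0.0001
gripper_force: 0.0
t 2.8 tcp [ 0.517  -0.1417  0.3358] case tcp [-0.0967  0.0671  0.3358] tip [-0.0901  0.0672  0.318 ] tilt 20.3 F [-0.4 -0.3  0.4] q [-0.14  0.22  0.11 -0.32 -1.61  0.46]
0.00011597628117099095
dr to tilt20 [-0.27111402 -0.23133344 -0.05048333]
dpos [ 0.01473802  7.19543734 -0.35894844]
```

View pics/s2.png

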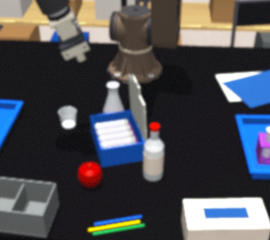

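The picture shows the gripper at about (75,50) with the case and lid untouched. I'll go over the lid and down behind it.

```bash
python3 -m handwheel '[{"delta_pos":[0,0.9,0],"dr":[0,0,0]},{"delta_pos":[0,0.9,0],"dr":[0,0,0]},{"delta_pos":[0,0.9,0],"dr":[0,0,0]},{"delta_pos":[0,0.9,0],"dr":[0,0,0]},{"delta_pos":[0,0.9,0],"dr":[0,0,0]},{"delta_pos":[0,0.9,0],"dr":[0,0,0]},{"delta_pos":[0,0.9,0],"dr":[0,0,0]},{"delta_pos":[0,0.9,0],"dr":[0,0,0]},{"delta_pos":[0,0,-0.3],"dr":[0,0,0]},{"delta_pos":[0,0,0],"dr":[0,0,0]}]'
python3 - <<'E'
from h import *
s=show()
im=grab_frame('scene');cv2.imwrite('pics/s3.png',cv2.resize(im[90:230,190:340,::-1],None,fx=4,fy=4))
E
```

```text
t: 3.85
eef_pos: [0.5157, 0.0736, 0.3256]
ee_rot: [3.137, 0.354, -1.256]
force: [0.0, -0.5, -0.3]
width: 0.0003
gripper_force: 0.0
t 3.85 tcp [0.5157 0.0736 0.3256] case tcp [0.1085 0.0019 0.3256] tip [0.115  0.0019 0.3078] tilt 20.3 F [ 0.  -0.5 -0.3] q [ 0.25  0.13 -0.01 -0.35 -1.46  0.11]
```

View pics/s3.png

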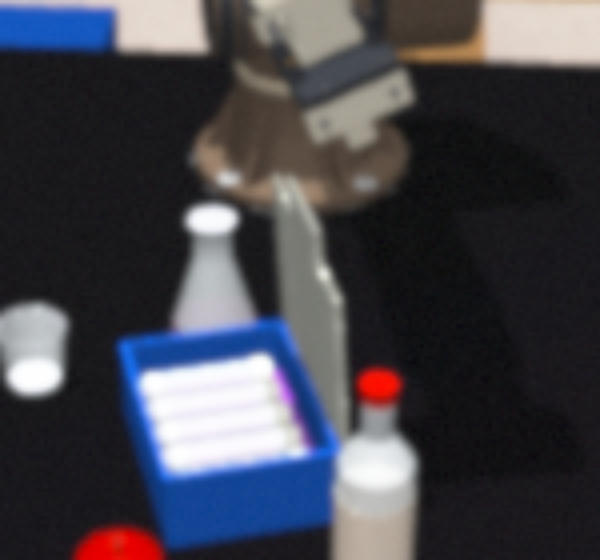

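The finger stub at (350,140) is clear, on the outer side of the lid top at (290,180). Next: down and a slow pull.

```bash
python3 -m handwheel '[{"delta_pos":[0,0,-0.75],"dr":[0,0,0]},{"delta_pos":[0,0,-0.75],"dr":[0,0,0]},{"delta_pos":[0,0,-0.73],"dr":[0,0,0]},{"delta_pos":[0,0,0],"dr":[0,0,0]},{"delta_pos":[0.08,-0.24,0],"dr":[0,0,0]},{"delta_pos":[0.08,-0.24,0],"dr":[0,0,0]},{"delta_pos":[0.08,-0.24,0],"dr":[0,0,0]},{"delta_pos":[0.08,-0.24,0],"dr":[0,0,0]},{"delta_pos":[0.08,-0.24,0],"dr":[0,0,0]},{"delta_pos":[0.08,-0.24,0],"dr":[0,0,0]}]'
cat > lid.py <<'E'
from h import *
from scipy.optimize import minimize_scalar
s=show();im=grab_frame('scene');m=mark_of('scene','lid_edge')
if m:
    f=lambda a:np.linalg.norm(proj('scene',model(*CX[:2],TH,a)[1][[3,4]].mean(0))[0]-m[0]['location'])
    a=min(np.arange(0,1.9,.01),key=f);print('lid est',a,f(a),m[0])
E
python3 lid.py
```

```text
t: 4.9
eef_pos: [0.5311, 0.0293, 0.2599]
ee_rot: [3.139, 0.353, -1.257]
force: [0.1, 0.8, 1.2]
width: 0.0002
gripper_force: 0.2
t 4.9 tcp [0.5311 0.0293 0.2599] case tcp [0.0616 0.0009 0.2599] tip [0.0682 0.001  0.242 ] tilt 20.2 F [0.1 0.8 1.2] q [ 0.16  0.2  -0.08 -0.36 -1.36  0.24]
lid est 1.42 0.17698691058003127 {'location': [259.2, 141.6], 'conf': 0.68}
```

The lid is at 1.42, as predicted. I'll pull on to about 1.27 and check.

```bash
python3 -m handwheel '[{"delta_pos":[0.08,-0.24,0],"dr":[0,0,0]},{"delta_pos":[0.08,-0.24,0],"dr":[0,0,0]},{"delta_pos":[0.08,-0.24,0],"dr":[0,0,0]},{"delta_pos":[0.08,-0.24,0],"dr":[0,0,0]}]'
python3 lid.py
```

```text
t: 5.4
eef_pos: [0.5406, 0.0005, 0.2596]
ee_rot: [3.139, 0.353, -1.257]
force: [-0.4, 1.1, 0.2]
width: 0.0006
gripper_force: 0.2
t 5.4 tcp [5.406e-01 5.000e-04 2.596e-01] case tcp [0.0313 0.0007 0.2596] tip [0.0379 0.0008 0.2418] tilt 20.2 F [-0.4  1.1  0.2] q [ 0.11  0.23 -0.05 -0.35 -1.39  0.29]
lid est 1.29 0.5817176269411354 {'location': [252.1, 144.3], 'conf': 0.7}
```

```bash
python3 -m handwheel '[{"delta_pos":[0.06,-0.19,0],"dr":[0,0,0]},{"delta_pos":[0,0,0.83],"dr":[0,0,0]},{"delta_pos":[0.26,-0.79,0.67],"dr":[7.6,2.47,0]},{"delta_pos":[0.29,-0.89,0],"dr":[7.6,2.47,0]},{"delta_pos":[0.29,-0.89,0],"dr":[7.6,2.47,0]},{"delta_pos":[0.29,-0.89,-0.33],"dr":[7.6,2.47,0]},{"delta_pos":[0.26,-0.79,-0.83],"dr":[2.85,0.93,0]},{"delta_pos":[-0.05,0.16,-0.93],"dr":[0,0,0]},{"delta_pos":[-0.21,0.63,-0.9],"dr":[0,0,0]},{"delta_pos":[-0.23,0.7,-0.6],"dr":[0,0,0]}]'
python3 lid.py
```

```text
t: 6.5
eef_pos: [0.5686, -0.0879, 0.1937]
ee_rot: [3.133, 0.966, -1.264]
force: [0.5, 0.4, 0.4]
width: 0.0004
gripper_force: 0.0
t 6.5 tcp [ 0.5686 -0.0879  0.1937] case tcp [-0.0615  0.0014  0.1937] tip [-0.0459  0.0015  0.1829] tilt 55.3 F [0.5 0.4 0.4] q [-0.32  0.63  0.27 -0.75 -1.83  0.67]
lid est 1.05 0.24157750494472008 {'location': [240.5, 149.8], 'conf': 0.57}
```

Finger in place, lid at about 1.05 and still falling. I'll wait for it to land.

```bash
python3 -m handwheel '[{"delta_pos":[0,0,0],"dr":[0,0,0]},{"delta_pos":[0,0,0],"dr":[0,0,0]},{"delta_pos":[0,0,0],"dr":[0,0,0]},{"delta_pos":[0,0,0],"dr":[0,0,0]},{"delta_pos":[0,0,0],"dr":[0,0,0]},{"delta_pos":[0,0,0],"dr":[0,0,0]},{"delta_pos":[0,0,0],"dr":[0,0,0]},{"delta_pos":[0,0,0],"dr":[0,0,0]},{"delta_pos":[0,0,0],"dr":[0,0,0]},{"delta_pos":[0,0,0],"dr":[0,0,0]}]'
python3 lid.py
python3 -m handwheel '[{"delta_pos":[0,0,0],"dr":[0,0,0]},{"delta_pos":[0,0,0],"dr":[0,0,0]},{"delta_pos":[0,0,0],"dr":[0,0,0]},{"delta_pos":[0,0,0],"dr":[0,0,0]},{"delta_pos":[0,0,0],"dr":[0,0,0]},{"delta_pos":[0,0,0],"dr":[0,0,0]},{"delta_pos":[0,0,0],"dr":[0,0,0]},{"delta_pos":[0,0,0],"dr":[0,0,0]},{"delta_pos":[0,0,0],"dr":[0,0,0]},{"delta_pos":[0,0,0],"dr":[0,0,0]}]'
python3 lid.py
python3 - <<'E'
from h import *
im=grab_frame('scene');cv2.imwrite('pics/s4.png',cv2.resize(im[90:230,190:340,::-1],None,fx=4,fy=4))
E
```

```text
t: 7.6
eef_pos: [0.5692, -0.0874, 0.1969]
ee_rot: [3.138, 0.963, -1.257]
force: [-0.1, 0.2, -1.2]
width: 0.0004
gripper_force: 0.2
t 7.6 tcp [ 0.5692 -0.0874  0.1969] case tcp [-0.0611  0.0007  0.1969] tip [-0.0455  0.0008  0.1861] tilt 55.2 F [-0.1  0.2 -1.2] q [-0.32  0.63  0.28 -0.75 -1.84  0.67]
lid est 0.79 0.5560879153797694 {'location': [229.8, 158.9], 'conf': 0.89}
t: 8.7
eef_pos: [0.5692, -0.0873, 0.197]
ee_rot: [3.139, 0.963, -1.257]
force: [0.3, -0.4, -0.3]
width: 0.0004
gripper_force: 0.4
t 8.7 tcp [ 0.5692 -0.0873  0.197 ] case tcp [-0.0611  0.0007  0.197 ] tip [-0.0455  0.0007  0.1861] tilt 55.2 F [ 0.3 -0.4 -0.3] q [-0.32  0.63  0.28 -0.75 -1.84  0.67]
lid est 0.72 0.6789831949840871 {'location': [226.2, 161.1], 'conf': 0.66}
```

View pics/s4.png

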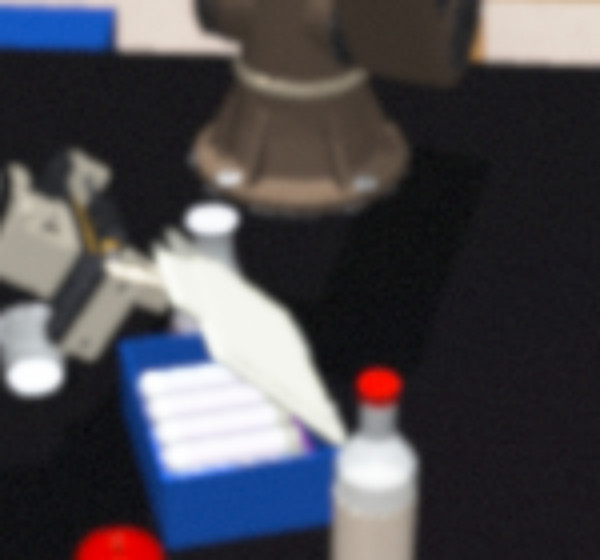

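The picture shows the lid lying on the finger, tab at (165,255), about half open. I'll confirm it is at rest.

```bash
python3 lid.py; python3 lid.py; python3 -m handwheel '[{"delta_pos":[0,0,0],"dr":[0,0,0]},{"delta_pos":[0,0,0],"dr":[0,0,0]},{"delta_pos":[0,0,0],"dr":[0,0,0]},{"delta_pos":[0,0,0],"dr":[0,0,0]}]'; python3 lid.py;python3 lid.py
python3 - <<'E'
from h import *
n=X*.574+Z*.819;zt=X*.819-Z*.574
def tcp(a,h=.0095,ov=.015):
    L=lambda r:X*(.075-r*np.cos(a))+Z*(.075+r*np.sin(a))
    P=L(.18-ov) if a>np.radians(35) else L(.18)+ov*zt
    return P-h*n-.019*zt
for k in np.arange(.8,-.06,-.05):
    t=tcp(k);d=tcp(k-.05)-t;print(round(k,2),'tcp case',np.round([t@X,t[2]],4),'d units',np.round(d/.03,3))
E
```

```text
t 8.85 tcp [ 0.5692 -0.0873  0.197 ] case tcp [-0.0611  0.0007  0.197 ] tip [-0.0455  0.0008  0.1861] tilt 55.2 F [ 0.4 -0.4 -0.5] q [-0.32  0.63  0.28 -0.75 -1.84  0.67]
lid est 0.79 2.1706507507395325 {'location': [230.8, 160.2], 'conf': 0.88}
t 8.95 tcp [ 0.5692 -0.0873  0.197 ] case tcp [-0.0611  0.0007  0.197 ] tip [-0.0455  0.0007  0.1861] tilt 55.2 F [-0.3 -0.7 -0. ] q [-0.32  0.63  0.28 -0.75 -1.84  0.67]
lid est 0.8200000000000001 1.6230468912796652 {'location': [231.4, 158.8], 'conf': 0.94}
t: 9.45
eef_pos: [0.5692, -0.0873, 0.197]
ee_rot: [3.139, 0.963, -1.257]
force: [-0.6, -0.4, -0.3]
width: 0.0005
gripper_force: 0.4
t 9.45 tcp [ 0.5692 -0.0873  0.197 ] case tcp [-0.0611  0.0007  0.197 ] tip [-0.0455  0.0008  0.1861] tilt 55.2 F [-0.6 -0.4 -0.3] q [-0.32  0.63  0.28 -0.75 -1.84  0.67]
lid est 0.79 3.4427570646875356 {'location': [231.7, 161.1], 'conf': 0.74}
t 9.55 tcp [ 0.5692 -0.0873  0.197 ] case tcp [-0.0611  0.0007  0.197 ] tip [-0.0455  0.0007  0.1861] tilt 55.2 F [-0.4  0.2 -0.8] q [-0.32  0.63  0.28 -0.75 -1.84  0.67]
lid est 0.8 0.2639499254489889 {'location': [
[... 455 characters left out ...]
3  -0.267]
0.45 tcp case [-0.0958  0.1478] d units [ 0.038 -0.118 -0.273]
0.4 tcp case [-0.0995  0.1396] d units [ 0.034 -0.104 -0.279]
0.35 tcp case [-0.1028  0.1312] d units [ 0.03  -0.091 -0.284]
0.3 tcp case [-0.1057  0.1227] d units [ 0.025 -0.077 -0.289]
0.25 tcp case [-0.1081  0.114 ] d units [ 0.021 -0.064 -0.292]
0.2 tcp case [-0.1101  0.1053] d units [ 0.016 -0.05  -0.295]
0.15 tcp case [-0.1117  0.0964] d units [ 0.012 -0.036 -0.298]
0.1 tcp case [-0.1128  0.0875] d units [ 0.007 -0.021 -0.299]
0.05 tcp case [-0.1135  0.0785] d units [ 0.002 -0.007 -0.3  ]
-0.0 tcp case [-0.1137  0.0695] d units [-0.002  0.007 -0.3  ]
-0.05 tcp case [-0.1135  0.0605] d units [-0.007  0.021 -0.299]
```

At rest at about 0.80 for over a second. Now I'll lower it at about 0.2 rad/s.

```bash
python3 -m handwheel '[{"delta_pos":[0.023,-0.071,-0.08],"dr":[0,0,0]},{"delta_pos":[0.023,-0.071,-0.08],"dr":[0,0,0]},{"delta_pos":[0.023,-0.071,-0.08],"dr":[0,0,0]},{"delta_pos":[0.023,-0.071,-0.08],"dr":[0,0,0]},{"delta_pos":[0.023,-0.071,-0.08],"dr":[0,0,0]},{"delta_pos":[0.021,-0.064,-0.09],"dr":[0,0,0]},{"delta_pos":[0.021,-0.064,-0.09],"dr":[0,0,0]},{"delta_pos":[0.021,-0.064,-0.09],"dr":[0,0,0]},{"delta_pos":[0.021,-0.064,-0.09],"dr":[0,0,0]},{"delta_pos":[0.021,-0.064,-0.09],"dr":[0,0,0]}]'; python3 lid.py
python3 -m handwheel '[{"delta_pos":[0.019,-0.06,-0.102],"dr":[0,0,0]},{"delta_pos":[0.019,-0.06,-0.102],"dr":[0,0,0]},{"delta_pos":[0.019,-0.06,-0.102],"dr":[0,0,0]},{"delta_pos":[0.019,-0.06,-0.102],"dr":[0,0,0]},{"delta_pos":[0.019,-0.06,-0.102],"dr":[0,0,0]},{"delta_pos":[0.016,-0.05,-0.108],"dr":[0,0,0]},{"delta_pos":[0.016,-0.05,-0.108],"dr":[0,0,0]},{"delta_pos":[0.016,-0.05,-0.108],"dr":[0,0,0]},{"delta_pos":[0.016,-0.05,-0.108],"dr":[0,0,0]},{"delta_pos":[0.016,-0.05,-0.108],"dr":[0,0,0]}]'; python3 lid.py; python3 lid.py
python3 - <<'E'
from h import *
im=grab_frame('scene');cv2.imwrite('pics/s5.png',cv2.resize(im[100:230,180:320,::-1],None,fx=4,fy=4))
E
```

```text
t: 10.65
eef_pos: [0.5758, -0.1077, 0.1712]
ee_rot: [3.138, 0.964, -1.257]
force: [-0.2, -0.1, -1.5]
width: 0.001
gripper_force: 0.2
t 10.65 tcp [ 0.5758 -0.1077  0.1712] case tcp [-0.0826  0.0007  0.1712] tip [-0.067   0.0008  0.1604] tilt 55.2 F [-0.2 -0.1 -1.5] q [-0.34  0.68  0.3  -0.74 -1.83  0.71]
lid est 0.5700000000000001 2.5071477273814384 {'location': [224.4, 168.8], 'conf': 0.6}
t: 11.75
eef_pos: [0.5811, -0.1242, 0.1397]
ee_rot: [3.138, 0.964, -1.257]
force: [-0.4, 0.6, -0.7]
width: 0.0003
gripper_force: 0.2
t 11.75 tcp [ 0.5811 -0.1242  0.1397] case tcp [-0.0998  0.0008  0.1397] tip [-0.0842  0.0008  0.1288] tilt 55.2 F [-0.4  0.6 -0.7] q [-0.36  0.73  0.31 -0.72 -1.81  0.74]
lid est 0.42 1.1755375070433158 {'location': [219.9, 174.4], 'conf': 0.63}
t 11.85 tcp [ 0.581  -0.1242  0.1393] case tcp [-0.0998  0.0009  0.1393] tip [-0.0842  0.001   0.1285] tilt 55.2 F [-0.7 -0.3 -0.1] q [-0.36  0.73  0.31 -0.72 -1.81  0.74]
lid est 0.35000000000000003 1.2555030671461673 {'location': [218.8, 177.4], 'conf': 0.61}
```

View pics/s5.png

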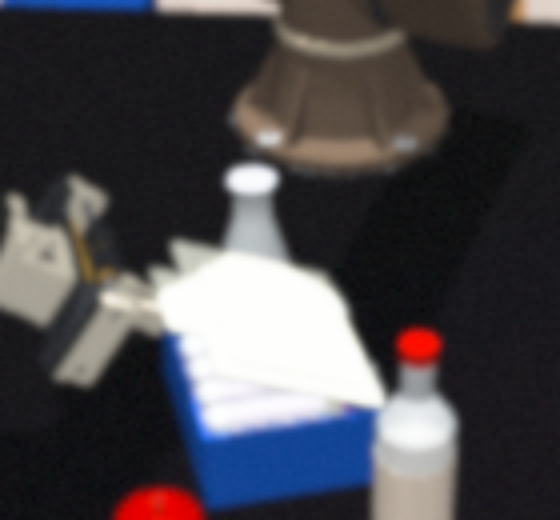

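The lid is riding the finger at about 0.4, tab at (165,290). Continuing, slower near the end.

```bash
python3 -m handwheel '[{"delta_pos":[0.013,-0.039,-0.112],"dr":[0,0,0]},{"delta_pos":[0.013,-0.039,-0.112],"dr":[0,0,0]},{"delta_pos":[0.013,-0.039,-0.112],"dr":[0,0,0]},{"delta_pos":[0.013,-0.039,-0.112],"dr":[0,0,0]},{"delta_pos":[0.013,-0.039,-0.112],"dr":[0,0,0]},{"delta_pos":[0.009,-0.028,-0.116],"dr":[0,0,0]},{"delta_pos":[0.009,-0.028,-0.116],"dr":[0,0,0]},{"delta_pos":[0.009,-0.028,-0.116],"dr":[0,0,0]},{"delta_pos":[0.009,-0.028,-0.116],"dr":[0,0,0]},{"delta_pos":[0.009,-0.028,-0.116],"dr":[0,0,0]}]'; python3 lid.py
python3 -m handwheel '[{"delta_pos":[0.003,-0.01,-0.071],"dr":[0,0,0]},{"delta_pos":[0.003,-0.01,-0.071],"dr":[0,0,0]},{"delta_pos":[0.003,-0.01,-0.071],"dr":[0,0,0]},{"delta_pos":[0.003,-0.01,-0.071],"dr":[0,0,0]},{"delta_pos":[0.003,-0.01,-0.071],"dr":[0,0,0]},{"delta_pos":[0.003,-0.007,-0.071],"dr":[0,0,0]},{"delta_pos":[0.002,-0.006,-0.071],"dr":[0,0,0]},{"delta_pos":[0.002,-0.006,-0.071],"dr":[0,0,0]},{"delta_pos":[0.002,-0.006,-0.071],"dr":[0,0,0]},{"delta_pos":[0.002,-0.005,-0.071],"dr":[0,0,0]}]'; python3 lid.py;python3 lid.py
python3 - <<'E'
from h import *
im=grab_frame('scene');cv2.imwrite('pics/s6.png',cv2.resize(im[120:240,170:310,::-1],None,fx=5,fy=5))
E
```

```text
t: 13.0
eef_pos: [0.5844, -0.1342, 0.1054]
ee_rot: [3.138, 0.964, -1.257]
force: [0.1, 0.4, -0.2]
width: 0.0001
gripper_force: 0.2
t 13.0 tcp [ 0.5844 -0.1342  0.1054] case tcp [-0.1103  0.0008  0.1054] tip [-0.0947  0.0008  0.0946] tilt 55.2 F [ 0.1  0.4 -0.2] q [-0.37  0.77  0.31 -0.71 -1.78  0.78]
t: 14.1
eef_pos: [0.5852, -0.1366, 0.0843]
ee_rot: [3.138, 0.963, -1.257]
force: [0.6, -1.5, -0.5]
width: 0.0006
gripper_force: 0.6
t 14.1 tcp [ 0.5852 -0.1366  0.0843] case tcp [-0.1129  0.0008  0.0843] tip [-0.0973  0.0008  0.0734] tilt 55.2 F [ 0.6 -1.5 -0.5] q [-0.37  0.8   0.31 -0.7  -1.76  0.8 ]
lid est 0.08 0.7537792947609884 {'location': [216.1, 188.8], 'conf': 0.82}
t 14.2 tcp [ 0.5851 -0.1365  0.084 ] case tcp [-0.1128  0.0008  0.084 ] tip [-0.0972  0.0008  0.0732] tilt 55.2 F [ 0.4  0.2 -0.8] q [-0.37  0.8   0.31 -0.7  -1.76  0.8 ]
lid est 0.12 1.447714696439495 {'location': [214.0, 187.3], 'conf': 0.67}
```

View pics/s6.png

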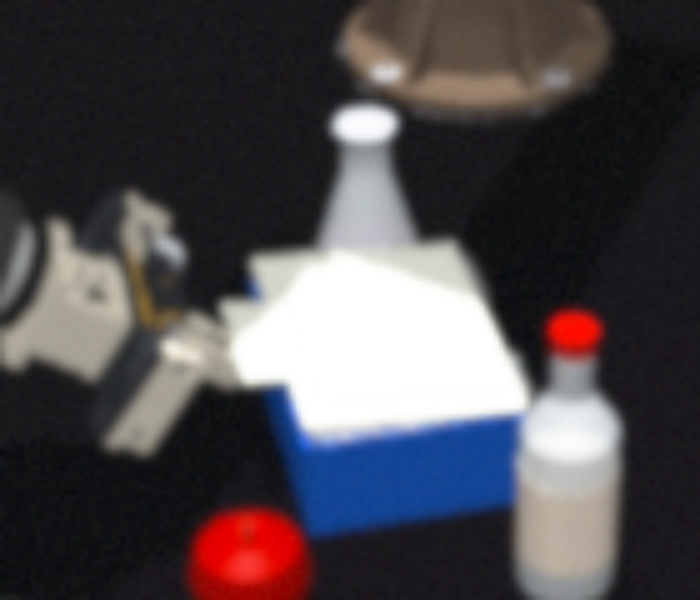

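The lid is nearly shut and still borne by the finger at (235,355). Last slow lowering, past contact.

```bash
python3 -m handwheel '[{"delta_pos":[0,0,-0.06],"dr":[0,0,0]},{"delta_pos":[0,0,-0.06],"dr":[0,0,0]},{"delta_pos":[0,0,-0.06],"dr":[0,0,0]},{"delta_pos":[0,0,-0.06],"dr":[0,0,0]},{"delta_pos":[0,0,-0.06],"dr":[0,0,0]},{"delta_pos":[0,0,-0.06],"dr":[0,0,0]},{"delta_pos":[0,0,-0.06],"dr":[0,0,0]},{"delta_pos":[0,0,-0.06],"dr":[0,0,0]},{"delta_pos":[0,0,-0.06],"dr":[0,0,0]},{"delta_pos":[0,0,-0.06],"dr":[0,0,0]}]'; python3 lid.py
python3 -m handwheel '[{"delta_pos":[0,0,-0.06],"dr":[0,0,0]},{"delta_pos":[0,0,-0.06],"dr":[0,0,0]},{"delta_pos":[0,0,-0.06],"dr":[0,0,0]},{"delta_pos":[0,0,-0.06],"dr":[0,0,0]},{"delta_pos":[0,0,-0.06],"dr":[0,0,0]},{"delta_pos":[0,0,-0.06],"dr":[0,0,0]},{"delta_pos":[0,0,-0.06],"dr":[0,0,0]},{"delta_pos":[0,0,-0.06],"dr":[0,0,0]},{"delta_pos":[0,0,0],"dr":[0,0,0]},{"delta_pos":[0,0,0],"dr":[0,0,0]}]'; python3 lid.py
```

```text
t: 15.35
eef_pos: [0.585, -0.1362, 0.0664]
ee_rot: [3.138, 0.964, -1.257]
force: [0.1, -0.7, 0.2]
width: 0.0005
gripper_force: 0.0
t 15.35 tcp [ 0.585  -0.1362  0.0664] case tcp [-0.1124  0.0008  0.0664] tip [-0.0968  0.0009  0.0556] tilt 55.2 F [ 0.1 -0.7  0.2] q [-0.37  0.82  0.3  -0.7  -1.74  0.82]
lid est 0.0 2.60503993384031 {'location': [217.6, 193.8], 'conf': 0.68}
t: 16.45
eef_pos: [0.5851, -0.1365, 0.052]
ee_rot: [3.138, 0.964, -1.257]
force: [0.4, 0.1, 1.0]
width: 0.0006
gripper_force: 0.0
t 16.45 tcp [ 0.5851 -0.1365  0.052 ] case tcp [-0.1128  0.0008  0.052 ] tip [-0.0972  0.0008  0.0412] tilt 55.2 F [0.4 0.1 1. ] q [-0.37  0.84  0.3  -0.7  -1.72  0.83]
lid est 0.0 1.1114749218667874 {'location': [215.8, 193.4], 'conf': 0.59}
```

```bash
python3 -m handwheel '[{"delta_pos":[0.1,-0.31,0.15],"dr":[0,0,0]},{"delta_pos":[0.1,-0.31,0.2],"dr":[0,0,0]},{"delta_pos":[0.1,-0.31,0.22],"dr":[0,0,0]},{"delta_pos":[0.1,-0.31,0.22],"dr":[0,0,0]},{"delta_pos":[0.1,-0.31,0.22],"dr":[0,0,0]},{"delta_pos":[0.1,-0.31,0.25],"dr":[0,0,0]},{"delta_pos":[0.1,-0.31,0.4],"dr":[0,0,0]},{"delta_pos":[0.1,-0.31,0.6],"dr":[0,0,0]},{"delta_pos":[0,0,0.8],"dr":[0,0,0]},{"delta_pos":[0,0,0.8],"dr":[0,0,0]}]'
python3 -m handwheel '[{"delta_pos":[0,0,0.8],"dr":[0,0,0]},{"delta_pos":[0,0,0.8],"dr":[0,0,0]},{"delta_pos":[0,0,0.8],"dr":[0,0,0]},{"delta_pos":[0,0,0],"dr":[0,0,0]},{"delta_pos":[0,0,0],"dr":[0,0,0]}]'
python3 - <<'E'
from h import *
show();im=grab_frame('scene');im2=grab_frame('top')
b,l=model(*CX[:2],TH,0)
a=np.ascontiguousarray(im[120:280,170:310,::-1])
a=cv2.resize(a,None,fx=3.5,fy=3.5)
for q in(b[4:],l[:8]): cv2.polylines(a,[((proj('scene',q)-[170,120])*3.5).astype(int)],True,(0,255,0),1)
cv2.imwrite('pics/s7.png',a)
for c in('scene','top'):
  for n in('case','lid_edge','flask','vinegar','apple','cup'):
    m=mark_of(c,n);print(c,n,m[0]['location'] if m else None)
E
```

```text
t: 17.55
eef_pos: [0.6091, -0.2112, 0.1696]
ee_rot: [3.138, 0.963, -1.257]
force: [0.5, -0.6, 0.5]
width: 0.0006
gripper_force: 0.0
t: 18.05
eef_pos: [0.6093, -0.2108, 0.2419]
ee_rot: [-3.141, 0.961, -1.254]
force: [-0.3, 0.1, -0.8]
width: 0.0006
gripper_force: 0.0
t 18.05 tcp [ 0.6093 -0.2108  0.2419] case tcp [-0.1909  0.0008  0.2419] tip [-0.1754  0.0008  0.2311] tilt 55.1 F [-0.3  0.1 -0.8] q [-0.44  0.74  0.59 -0.74 -2.06  0.62]
scene case [247.9, 205.7]
scene lid_edge [215.1, 193.9]
scene flask [242.0, 177.7]
scene vinegar [279.9, 236.6]
scene apple [222.0, 242.9]
scene cup [196.3, 184.5]
top case [262.3, 198.0]
top lid_edge [298.2, 189.4]
top flask None
top vinegar [228.5, 159.5]
top apple [284.5, 142.5]
top cup [319.8, 227.8]
```

View pics/s7.png

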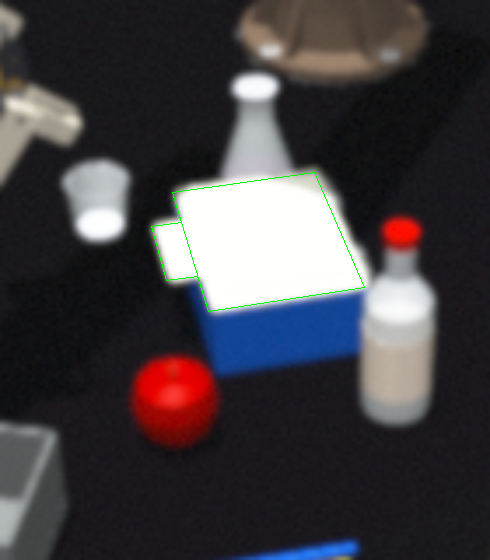

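The lid is shut and matches the closed model. The case and bystanders are in place and the gripper is clear.

```bash
python3 -c "
from station import *
print(job_done())"
```

```text
the job is handed in; nothing more can be done
None
```

I tipped the lid with a fingertip, caught it on the closed fingers and let it rest at about 0.8 rad for over a second. I then lowered it fully shut at about 0.1 rad/s; the case and bystanders showed no visible shift, and the job was handed in at about 19 s.

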